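# Clamp the wet tea canister in the draining rack

## Task

Lift the rectangular steel canister out of its caddy and stand it on the rubber drip mat, let go, then take it again by its other two sides and stand it in the rack's open bay, broad faces towards the fence and the end plate. Then squeeze the fence's release lever, keep it squeezed while you slide the fence until the canister is trapped against the end plate, and let go so that the lever springs out in the last notch that leaves the canister just a little play. Leave the round tin and the mug where they are.

Things in the scene. Friction and masses are not known exactly. Their poses are not given: they have to be found in the camera images.
- canister: Closed rectangular canister, plain steel: 58 mm along its x, 44 mm along its y, 90 mm high (top 12 mm: fixed lid, 2 mm narrower each side), about 0.28 kg. Broad faces look along its y, narrow ones along its x. Origin: centre of underside, z up. Starts upright in the caddy, turned like it (within 0.03 rad).
- caddy: Fixed holder: grey floor 74 x 70 mm, 10 mm thick, and two steel walls 4 mm thick, 50 mm long, rising to 100 mm (level with the canister's top) 4 mm from the canister's broad faces; open at both ends (along its x), so the canister comes out upward, held by its narrow faces. Origin: centre of underside; x along the walls.
- mat: Black rubber drip mat fixed on the worktop, 150 x 150 mm, 3 mm thick. Origin: centre of its underside.
- rack: Fixed steel wire rack. Its bay is a channel along its +y: inner width 68 mm, floor top at z = 10 mm, wire walls to z = 96 mm, 235 mm long, closed at y = 0 by a 96 mm high end plate. Origin: inner face of that plate, mid-width, worktop level; y runs from it towards the fence, z up. On its +x side run the fence's carriage and a toothed bar (x 152 to 169 mm, top at 45 mm).
- bay (a point): Good spot for the canister to be set down in the open bay: on the bay floor's top, mid-width, 75 mm from the end plate. Origin 10 mm above the worktop.
- fence (a joint): Position of the sliding fence along the rack's +y, m. Its face (z 13 to 99 mm, strap to 104 mm) is 47 mm + this from the end plate. Starts at 0.100 to 0.125 in a long slot, sliding freely. Then come notches at 0.040, 0.020, 0.000, -0.020 (1.5 mm play either way). 0.000 is right: 3 mm play for the canister. Slot or notch is left only with the lever squeezed; friction 1.5 N, it pushes the canister.
- lever (a joint): Travel of the release lever towards the fixed grip plate, m: 0 = sprung out (latch pin in a notch or the slot), 0.014 = fully squeezed (stop). The pin clears the teeth above 0.010; resting on a tooth it reads about 0.009. Spring: about 4 N at 0, 8 N at full squeeze.
- grip (a point): Middle of the squeeze grip, moves with the fence: z 85 mm, 110 mm to the rack's +x of the bay's midline, 45 mm beyond the fence face. Two upright plates 30 mm wide, tops at z 105 mm: fixed plate (outer face 25 mm to -x), lever plate (25 mm to +x); 50 mm over both, 36 mm squeezed (middle then 7 mm to -x). Clear beside them above z 55 mm. Pinch both from above, closing along the rack's x.
- tin: Bystander: round steel tin, 62 mm across, 90 mm high; origin under its centre.
- mug: Bystander: steel mug, 76 mm across, 90 mm high, handle at its +y; origin under its centre.

How it is judged:
On the way, in this order (a step that is already met when the one before it is completed fails the run):
1. the canister stands on the drip mat, let go (horizontal distance between canister and mat below 0.075 m and height (world z) of canister below 0.006 m and angle between canister's own z axis and vertical below 0.1 rad and contact force between canister and the fingers below 0.1 N and linear speed of canister below 0.03 m/s), for 0.2 s.
2. the canister stands on the floor of the rack's bay, broad faces to fence and end plate, let go (x of canister in the frame of rack between -0.009 and 0.009 m and z of canister in the frame of rack between 0.005 and 0.016 m and angle between canister's own z axis and vertical below 0.1 rad and angle between the y axis of canister and the y axis of rack, either way round below 0.3 rad and y of canister in the frame of rack between 0.015 and 0.2 m and contact force between canister and the fingers below 0.1 N and linear speed of canister below 0.03 m/s), for 0.2 s.
3. the lever is squeezed and the fence has left its slot towards the canister (value of joint lever above 0.007 m and value of joint fence below 0.075 m), for 0.1 s.
At the end, for the whole second after the job is handed in: The canister stands upright (within 0.1 rad) on the bay floor, centre within 9 mm of the bay's middle line and 18 to 29 mm from the end plate, broad faces to the fence, at rest and let go; the fence is latched in its notch at 0 (within 3.5 mm) with the lever sprung out (under 3 mm) (x of canister in the frame of rack between -0.009 and 0.009 m and z of canister in the frame of rack between 0.005 and 0.016 m and angle between canister's own z axis and vertical below 0.1 rad and angle between the y axis of canister and the y axis of rack, either way round below 0.3 rad and contact force between canister and the fingers below 0.1 N and linear speed of canister below 0.03 m/s and y of canister in the frame of rack between 0.018 and 0.029 m and value of joint fence between -0.0035 and 0.0035 m and value of joint lever below 0.003 m); the robot touches nothing.
It fails at once if the round tin is knocked away (over 40 mm) (distance of tin from where it was at the start of the episode above 0.04 m).
It fails at once if the mug is knocked away (over 40 mm) (distance of mug from where it was at the start of the episode above 0.04 m).
It also fails if it takes over 70 s, if anything falls off the work surface, if the arm or the gripper's body presses on something with over 40 N, if the wrist force passes 120 N, or if a joint passes its speed limit or range.

## Robot

A 6-joint arm with a two-finger parallel gripper is mounted at the origin on the work surface. World frame = base frame: x ahead of the robot, y to its left, z up, the work surface at z = 0. Lengths are in m, angles in rad, forces in N, time in s.
With the tool pointing down it reaches from about 0.35 to 0.85 m from the base axis. Payload 8.1 kg.
Tool frame: the origin (TCP) lies on the mounting face of the last link; the fingertips stand tcp_to_tips ahead of it and the grasp point (between the pads) lies 167 mm ahead of it (tcp_to_tips is the distance from the TCP to the fingertips, in m); z points along the fingers, y is the line along which they close (so a half turn about z gives the same grasp; the last joint's range is limited). The gripper opens to 93 mm and grips with 3 to 60 N. Pads are 15 mm wide; open, the fingers measure 128 mm over their backs; the gripper's body (75 mm by 188 mm) begins 65 mm behind the grasp point.
Start: joints at [1.137, 0.13, 1.488, -0, 1.523, -0.085], TCP at [0.205, 0.564, 0.405] pointing down, gripper open.
Joint ranges: [-2.96, 2.96], [-0.89, 2.26], [0.02, 2.5], [-1.34, 4.48], [0, 2.73], [-2.66, 2.66]. Speed limits (rad/s): [2.39, 2.39, 2.79, 3.14, 3.14, 3.14].

## Interface

Orientations are given as a unit quaternion [w, x, y, z].
In Python, from station import * gives the robot as it stands.
- The arm moves only by the tool carry_out, never from a script. Its argument "steps" is a list of rows, each an object of numbers: "dx", "dy", "dz": the shift along the tool's x, y, z in cm; "spin": the turn about the tool's z in rad. A call has exactly 10 rows; each row is the pose to reach, as a shift and turn from the pose commanded when the call began, along the tool's axes at that moment; what a row does not reach only later rows make up. A row lasts 1/10 s, in which the tool goes at most 50 mm and 8.59 degrees, less where a joint would pass 70% of its speed; a pose out of reach is approached as far as the arm can. A call with a gripper value outside its range is refused whole. "claw" is the finger opening in cm, from 0 to 9.3, set as the call begins (left out, the last holds). The fingers move at their own pace and stop on an object; "newtons" is the grip in N (left out, the last holds). Time passes only in rows, so rows that repeat a pose let the fingers close, or fill a call up. It gives the time, the measured TCP pose, the force, the opening and the grip force at its end, in the units of the state.
- state(): the state, without advancing time (a new reading comes with each control period).
- snapshot(name): name is "side" or "top" or "wrist"; returns a dict with "frame" (420x560x3 uint8, red, green, blue), "mtx" (3x3 intrinsics, pixels), "world_from_camera" (4x4, takes a point from camera to world coordinates). Camera axes: x right, y down, z forward; pixel columns grow to the right and rows downward; lengths in m; the calibration is good to about 2 mm. A picture is of the moment at which its call begins. There is no depth.
- finish_job(): hands the job in; it is judged then, once.
The state is a dict: "time_s": time; "joint_positions": joint angles; "joint_velocities": joint speeds; "joint_torque": joint torques, N m; "eef_pos": TCP position; "tool_rot": TCP orientation; "wrist_force": force on the tool from outside, world axes, zero at the start; "wrist_torque": the same for the moment, N m; "gripper_width": finger opening in m; "finger_force": force on a finger pad.
Only numpy, scipy, OpenCV 4.12 (cv2) and the standard library are available. Lean on these libraries where they do the work, as an engineer would, in place of code of your own. Each camera call takes 0.05 s, during which the arm holds its last target. There are 200 camera calls.

## Working session

There is one attempt and no reset: what is moved stays moved. The work goes in short steps, Python scripts to look and compute and a tool call to move; the robot and the scene stay as the last step left them, time stands still between calls to the robot, and variables do not carry over. Pictures are saved under pics/ and viewed, at most 10 in all, crops included, and the job is handed in when it is done.

Besides the shell and the picture viewer there is one more tool, called after "Call:" as name(argument=value, ...), one argument or row to a line, values as JSON. carry_out: Moves the arm, as the interface text tells. Its arguments: {"type":"object","properties":{"steps":{"type":"array"},"claw":{"type":"number"},"newtons":{"type":"number"}},"required":["steps"]}

```bash
mkdir -p pics; ls; python3 - <<'E'
from station import *
import cv2,numpy as np
np.set_printoptions(precision=4,suppress=True)
for n in("top","side"):
    s=snapshot(n);cv2.imwrite(f"pics/{n}0.png",s["frame"][:,:,::-1]);np.savez(f"{n}0.npz",**s);print(n,s["mtx"],s["world_from_camera"])
print(state())
E
```

```text
pics
top [[384.8935   0.     280.8925]
 [  0.     384.8935 212.1405]
 [  0.       0.       1.    ]] [[-0.0234 -0.9916  0.1275  0.4904]
 [-0.9993  0.0196 -0.0316 -0.0307]
 [ 0.0288 -0.1281 -0.9913  0.8285]
 [ 0.      0.      0.      1.    ]]
side [[474.5865   0.     282.8674]
 [  0.     474.5865 211.6721]
 [  0.       0.       1.    ]] [[-0.8801 -0.3469  0.3241  0.2968]
 [-0.4747  0.6414 -0.6027  0.531 ]
 [ 0.0012 -0.6843 -0.7292  0.7788]
 [ 0.      0.      0.      1.    ]]
{'time_s': 0.1, 'joint_positions': array([ 1.1366,  0.1311,  1.4892, -0.    ,  1.523 , -0.0854]), 'joint_velocities': array([ 0.0014, -0.0014, -0.0027, -0.0008, -0.0019,  0.0003]), 'joint_torque': array([  0.0009, -56.1344, -49.3091,   0.077 ,   0.0294,  -0.0001]), 'eef_pos': array([0.2049, 0.5637, 0.4038]), 'tool_rot': array([-0.0002,  0.1735,  0.9848, -0.0008]), 'wrist_force': array([-0.565 , -0.5361, -0.5344]), 'wrist_torque': array([ 0.0415,  0.0123, -0.0622]), 'finger_force': 0.0, 'gripper_width': 0.09283010430456086}
```

View pics/top0.png

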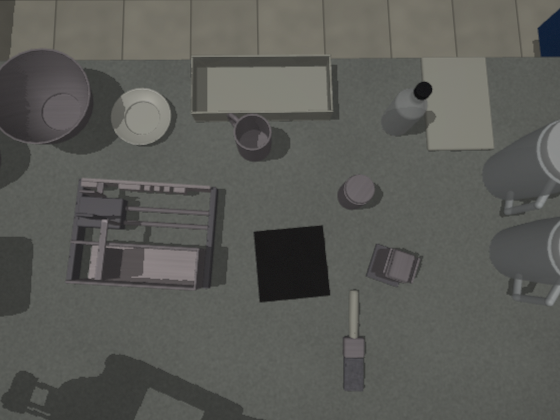

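View pics/side0.png

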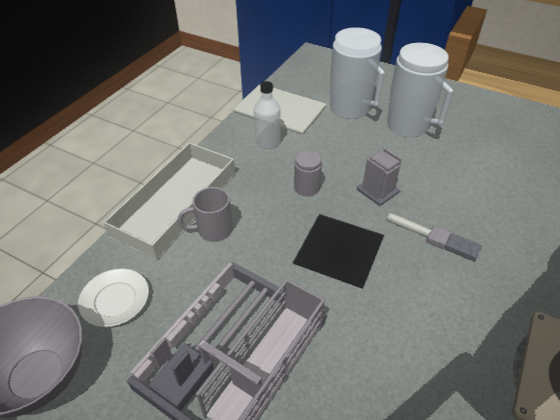

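The top view shows the caddy and canister at about (400,264), the mat at (291,263) and the tin at (359,192). The mug is at (253,137). The rack spans (70–215, 178–290), with the open bay in its lower channel, the fence at about (100,250) and the grip at about (100,208).

```bash
cat > h.py <<'E'
import numpy as np,cv2
np.set_printoptions(precision=4,suppress=True)
def ray(s,px,z):
    px=np.atleast_2d(np.array(px,float));T=s["world_from_camera"];d=np.c_[px,np.ones(len(px))]@np.linalg.inv(s["mtx"]).T@T[:3,:3].T
    o=T[:3,3];return (o+d*((z-o[2])/d[:,2])[:,None])
def proj(s,P):
    T=np.linalg.inv(s["world_from_camera"]);p=np.atleast_2d(P)@T[:3,:3].T+T[:3,3];p=p@s["mtx"].T;return p[:,:2]/p[:,2:]
E
python3 - <<'E'
from h import *
s=dict(np.load("top0.npz"));f=s["frame"][:,:,::-1]
a=cv2.resize(f[170:300,60:225],None,fx=4.4,fy=4.4,interpolation=cv2.INTER_CUBIC)
a=cv2.convertScaleAbs(a,alpha=1.5);cv2.imwrite("pics/rack.png",a)
b=cv2.convertScaleAbs(cv2.resize(f[235:295,360:430],None,fx=6,fy=6,interpolation=cv2.INTER_CUBIC),alpha=1.5)
d=dict(np.load("side0.npz"));c=d["frame"][140:210,345:415,::-1];c=cv2.convertScaleAbs(cv2.resize(c,(360,360),interpolation=cv2.INTER_CUBIC),alpha=1.5)
cv2.imwrite("pics/cad.png",np.hstack([cv2.resize(b,(420,360)),c]))
m=(f.max(2)<18).astype(np.uint8);m[:, :220]=0;m[:,345:]=0;m[:200]=0
cn=max(cv2.findContours(m,0,2)[0],key=cv2.contourArea);r=cv2.minAreaRect(cn);print("mat",ray(s,r[0],.003),ray(s,cv2.boxPoints(r),.003),r)
print("tin top",ray(s,(360,188),.09),"mug",ray(s,(253,132),.09))
E
```

```text
Traceback (most recent call last):
ValueError: max() iterable argument is empty
```

View pics/rack.png

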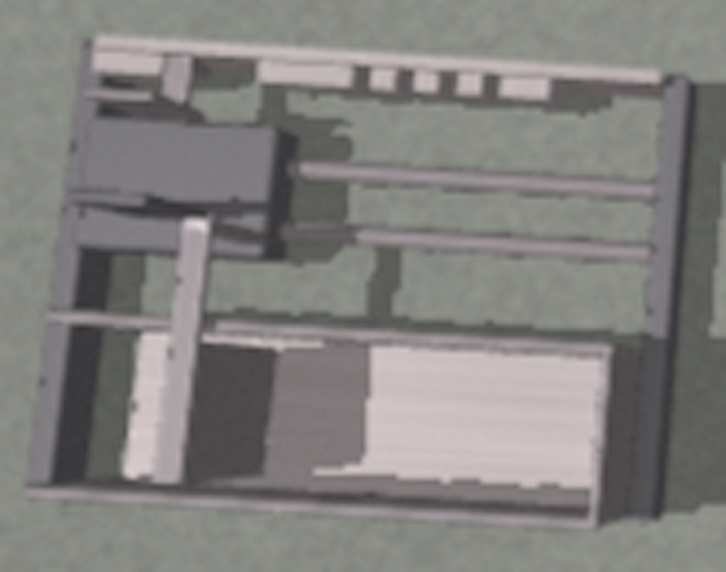

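View pics/cad.png

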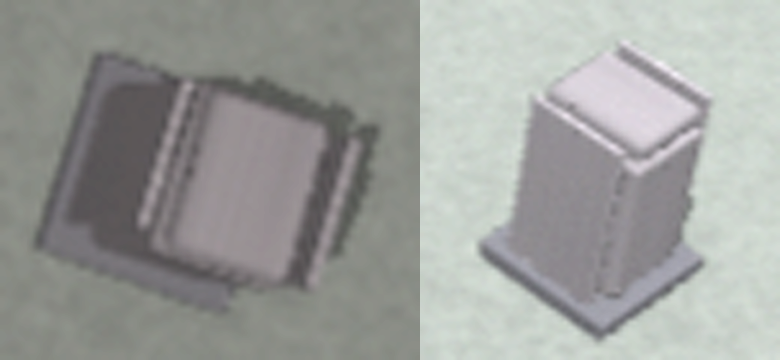

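The rack crop shows the end plate's top edge at crop (595,525)–(610,348), with the bay wall tops at (50,317)–(610,348) and (30,490)–(595,525). The strap runs from about (195,220) to (170,480). The canister lid sits midway between the caddy walls, whose tops are at crop (190,82)–(145,225) and (360,135)–(313,287).

```bash
python3 - <<'E'
from h import *
import station
print([n for n in dir(station) if n[0]!='_'],getattr(station,'tcp_to_tips',None))
s=dict(np.load("top0.npz"));f=s["frame"]
m=(f.max(2)<30).astype(np.uint8);m[:, :220]=0;m[:,345:]=0;m[:200]=0;m[320:]=0
cn=max(cv2.findContours(m,0,2)[0],key=cv2.contourArea);r=cv2.minAreaRect(cn);b=ray(s,cv2.boxPoints(r),.003);print("mat",ray(s,r[0],.003),np.linalg.norm(b[1]-b[0]),np.linalg.norm(b[2]-b[1]))
w=ray(s,np.array([(190,82),(145,225),(360,135),(313,287)])/6+[360,235],.1)
l=ray(s,np.array([(205,92),(327,128),(290,283),(160,250)])/6+[360,235],.1)
print("wall",w,"len",np.linalg.norm(w[0]-w[1]),np.linalg.norm(w[2]-w[3]),"gap",np.linalg.norm(w[0]-w[2]),"c",w.mean(0),"ang",[np.arctan2(*(w[i]-w[i+1])[1::-1]) for i in(0,2)])
print("lid",l,l.mean(0),np.linalg.norm(l[1]-l[0]),np.linalg.norm(l[2]-l[1]),"ang",np.arctan2(*(l[0]-l[3])[1::-1]),np.arctan2(*(l[1]-l[2])[1::-1]))
k=ray(s,np.array([(50,317),(610,348),(30,490),(595,525)])/4.4+[60,170],.096)
print("rack",k,"ang y",[np.arctan2(*(k[i]-k[i+1])[1::-1]) for i in(0,2)],"ang x",np.arctan2(*(k[1]-k[3])[1::-1]),"w",np.linalg.norm(k[1]-k[3]),"len",np.linalg.norm(k[0]-k[1]),"platemid",(k[1]+k[3])/2)
q=ray(s,np.array([(195,220),(170,480)])/4.4+[60,170],.104);print("strap",q)
print("tin top",ray(s,(360,188),.09),"mug",ray(s,(253,132),.09))
E
```

```text
['MotionError', 'finish_job', 'snapshot', 'state', 'tcp_to_tips'] 0.1861
mat [[ 0.4866 -0.0766  0.003 ]] 0.1489375532096916 0.14726482719290235
wall [[ 0.5099 -0.263   0.1   ]
 [ 0.4655 -0.246   0.1   ]
 [ 0.492  -0.3163  0.1   ]
 [ 0.445  -0.298   0.1   ]] len 0.0475374727240915 0.050394540766202506 gap 0.05622270810310834 c [ 0.4781 -0.2808  0.1   ] ang [np.float64(-0.36526774196047784), np.float64(-0.37034933751621185)]
lid [[ 0.5066 -0.2676  0.1   ]
 [ 0.4944 -0.3059  0.1   ]
 [ 0.4464 -0.2908  0.1   ]
 [ 0.4576 -0.2503  0.1   ]] [ 0.4763 -0.2786  0.1   ] 0.040181769554352084 0.05030459906678805 ang -0.33914698904599777 -0.303590321935837
rack [[0.5359 0.3395 0.096 ]
 [0.5174 0.1027 0.096 ]
 [0.4635 0.3445 0.096 ]
 [0.4431 0.1087 0.096 ]] ang y [np.float64(1.4929799871747678), np.float64(1.4842877080118995)] ang x -0.0807496808499022 w 0.07463227723071683 len 0.23753624314241223 platemid [0.4802 0.1057 0.096 ]
strap [[0.5753 0.2767 0.104 ]
 [0.4665 0.2832 0.104 ]]
tin top [[ 0.6301 -0.2107  0.09  ]] mug [[ 0.7468 -0.0026  0.09  ]]
```

```bash
cat >> h.py <<'E'
from scipy.spatial.transform import Rotation as Ro
def to(x,y,zg,yaw,st=None):
    "print shift (cm) and spin to put the grasp point at x,y,zg with tool y at yaw (mod pi)"
    if st is None:
        from station import state; st=state()
    q=st["tool_rot"];R=Ro.from_quat(np.r_[q[1:],q[0]]);p=np.array([x,y,zg+.167])-st["eef_pos"]
    ty=R.apply([0,1,0]);cur=np.arctan2(ty[1],ty[0]);sp=-((yaw-cur+np.pi/2)%np.pi-np.pi/2)
    print("d cm",R.inv().apply(p)*100,"spin",round(sp,3),"cur yaw",round(cur,3),"grasp",st["eef_pos"]-[0,0,.167],"w",round(st["gripper_width"],4),"t",st["time_s"])
E
python3 -c "
from h import *
to(.45,.12,.25,-.35);to(.477,-.28,.22,-.35)"
```

```text
d cm [-38.194  -33.3247  -1.2697] spin -1.57 cur yaw 1.222 grasp [0.2049 0.5637 0.2368] w 0.0928 t 0.1
d cm [-54.4023 -69.9883   1.7904] spin -1.57 cur yaw 1.222 grasp [0.2049 0.5637 0.2368] w 0.0928 t 0.1
```

Call:
carry_out(
  steps=[
    {"dx":-3.5,"dy":-3,"dz":0,"spin":0.14},
    {"dx":-7,"dy":-6,"dz":0,"spin":0.28},
    {"dx":-10.5,"dy":-9,"dz":0,"spin":0.42},
    {"dx":-14,"dy":-12,"dz":0,"spin":0.56},
    {"dx":-17.5,"dy":-15,"dz":0,"spin":0.7},
    {"dx":-21,"dy":-18,"dz":0,"spin":0.84},
    {"dx":-24.5,"dy":-21.5,"dz":0,"spin":0.98},
    {"dx":-28,"dy":-25,"dz":0,"spin":1.12},
    {"dx":-31,"dy":-28.5,"dz":0,"spin":1.26},
    {"dx":-34,"dy":-32,"dz":0,"spin":1.4},
  ],
)

```text
time_s: 1.1
eef_pos: [0.4154, 0.145, 0.4045]
tool_rot: [-0.0, 0.769, 0.639, -0.0]
wrist_force: [-0.0, 1.2, 0.8]
gripper_width: 0.0927
finger_force: 0.0
```

```bash
python3 -c "
from h import *
to(.477,-.28,.22,-.35)"
```

```text
d cm [-40.6595  13.831    1.7533] spin 0.166 cur yaw -0.184 grasp [0.4154 0.145  0.2375] w 0.0927 t 1.1
```

Call:
carry_out(
  steps=[
    {"dx":-4.5,"dy":1.5,"dz":0,"spin":0.02},
    {"dx":-9,"dy":3,"dz":0,"spin":0.04},
    {"dx":-13.5,"dy":4.5,"dz":0,"spin":0.06},
    {"dx":-18,"dy":6,"dz":0,"spin":0.08},
    {"dx":-22.5,"dy":7.5,"dz":0,"spin":0.1},
    {"dx":-27,"dy":9,"dz":0,"spin":0.12},
    {"dx":-31.5,"dy":10.7,"dz":0,"spin":0.14},
    {"dx":-36,"dy":12.3,"dz":0.5,"spin":0.16},
    {"dx":-39.5,"dy":13.5,"dz":1.2,"spin":0.166},
    {"dx":-40.7,"dy":13.8,"dz":1.7,"spin":0.166},
  ],
)

```text
time_s: 2.1
eef_pos: [0.4786, -0.2812, 0.3865]
tool_rot: [-0.0, 0.819, 0.574, -0.001]
wrist_force: [-0.8, 1.0, -0.6]
gripper_width: 0.093
finger_force: 0.0
```

```bash
python3 - <<'E'
from h import *
from station import *
s=snapshot("wrist");np.savez("w1.npz",**s);to(.477,-.28,.065,-.35)
f=s["frame"][:,:,::-1];cv2.imwrite("pics/w1.png",cv2.convertScaleAbs(f,alpha=1.3));print(s["world_from_camera"])
E
```

```text
d cm [ 0.0505 -0.1151 15.3496] spin 0.003 cur yaw -0.347 grasp [ 0.4783 -0.281   0.2185] w 0.0929 t 2.15
[[ 0.9402 -0.3304 -0.0828  0.5006]
 [-0.3406 -0.9128 -0.2253 -0.221 ]
 [-0.0012  0.24   -0.9708  0.3666]
 [ 0.      0.      0.      1.    ]]
```

View pics/w1.png

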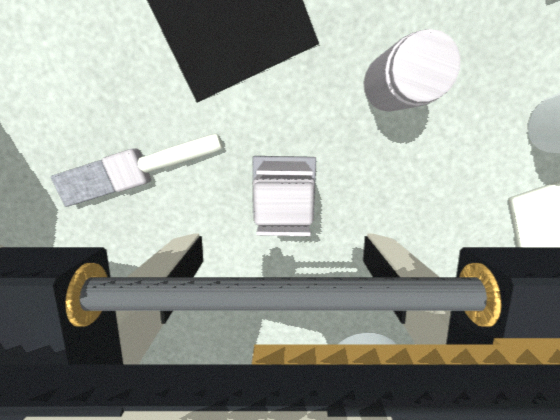

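The wrist view shows the lid at cols 254–313, rows 182–225, nearly square with the image. The caddy walls show above and below it (lower wall top edge at row ~234).

```bash
python3 - <<'E'
from h import *
s=dict(np.load("w1.npz"));g=cv2.cvtColor(s["frame"],cv2.COLOR_RGB2GRAY)
for r in range(178,240,4):print(r,g[r,246:322:3])
print("col283",list(zip(range(150,242,2),g[150:242:2,283])))
P=ray(s,[(254,184),(313,184),(314,224),(255,224),(258,234),(310,234)],.1);print(P,P[:4].mean(0),np.linalg.norm(P[1]-P[0]),np.linalg.norm(P[2]-P[1]))
print(np.arctan2(*(P[5]-P[4])[1::-1]))
E
```

```text
178 [181 175 154 117 119 105  85 108  83  96  92  89  98  89  81  83  89  88
  87  81  88  83  94 121 185 182]
182 [179 174 143 176 132 130 130 133 127 130 128 127 128 130 129 129 130 127
 130 126 134 130 142 144 179 180]
186 [171 173 152 169 186 186 183 186 187 183 188 187 186 183 187 184 182 184
 181 180 183 182 141 102 180 180]
190 [178 176 151 183 195 195 194 192 194 190 192 191 193 190 193 193 191 189
 192 192 190 191 143  98 158 177]
194 [174 185 153 179 197 198 198 197 196 197 196 192 191 195 193 193 194 192
 196 191 193 191 140 103 110 171]
198 [172 175 144 177 194 194 192 192 196 195 193 191 194 190 192 191 189 189
 186 188 189 187 141 107 112 155]
202 [183 174 153 166 191 193 192 193 192 190 190 191 190 191 190 188 190 189
 189 187 187 188 134 109 115 159]
206 [191 175 154 169 197 197 199 197 197 193 196 195 193 192 195 194 191 191
 195 193 193 191 131 112 111 122]
210 [178 176 158 163 193 194 196 195 193 194 194 193 191 190 191 191 191 192
 188 189 190 181 125 114 111 120]
214 [184 178 171 165 190 192 192 190 188 191 188 185 186 187 186 183 183 183
 183 182 183 174 117 109
[... 1243 characters left out ...]
nt8(199)), (202, np.uint8(189)), (204, np.uint8(193)), (206, np.uint8(193)), (208, np.uint8(189)), (210, np.uint8(193)), (212, np.uint8(187)), (214, np.uint8(186)), (216, np.uint8(189)), (218, np.uint8(190)), (220, np.uint8(192)), (222, np.uint8(193)), (224, np.uint8(145)), (226, np.uint8(105)), (228, np.uint8(112)), (230, np.uint8(112)), (232, np.uint8(182)), (234, np.uint8(191)), (236, np.uint8(116)), (238, np.uint8(106)), (240, np.uint8(125))]
[[ 0.461  -0.255   0.1   ]
 [ 0.5099 -0.2727  0.1   ]
 [ 0.499  -0.3079  0.1   ]
 [ 0.4485 -0.2896  0.1   ]
 [ 0.4476 -0.2995  0.1   ]
 [ 0.4925 -0.3157  0.1   ]] [ 0.4796 -0.2813  0.1   ] 0.051983756884664126 0.03686242470119338
-0.3472029156382895
```

Call:
carry_out(
  steps=[
    {"dx":0,"dy":0.1,"dz":1.5},
    {"dx":0,"dy":0.1,"dz":4},
    {"dx":0,"dy":0.1,"dz":6.5},
    {"dx":0,"dy":0.1,"dz":9},
    {"dx":0,"dy":0.1,"dz":11},
    {"dx":0,"dy":0.1,"dz":12.5},
    {"dx":0,"dy":0.1,"dz":13.5},
    {"dx":0,"dy":0.1,"dz":14.3},
    {"dx":0,"dy":0.1,"dz":14.8},
    {"dx":0,"dy":0.1,"dz":14.8},
  ],
)

```text
$.steps[0]: bad value
```

Call:
carry_out(
  claw=4,
  newtons=25,
  steps=[
    {"dz":0},
    {"dz":0},
    {"dz":0},
    {"dz":0},
    {"dz":0},
    {"dz":0},
    {"dz":0},
    {"dz":0},
    {"dz":0},
    {"dz":0},
  ],
)

```text
$.steps[0]: bad value
```

Call:
carry_out(
  steps=[
    {"dx":0,"dy":0.1,"dz":1.5,"spin":0},
    {"dx":0,"dy":0.1,"dz":4,"spin":0},
    {"dx":0,"dy":0.1,"dz":6.5,"spin":0},
    {"dx":0,"dy":0.1,"dz":9,"spin":0},
    {"dx":0,"dy":0.1,"dz":11,"spin":0},
    {"dx":0,"dy":0.1,"dz":12.5,"spin":0},
    {"dx":0,"dy":0.1,"dz":13.5,"spin":0},
    {"dx":0,"dy":0.1,"dz":14.3,"spin":0},
    {"dx":0,"dy":0.1,"dz":14.8,"spin":0},
    {"dx":0,"dy":0.1,"dz":14.8,"spin":0},
  ],
)

```text
time_s: 3.15
eef_pos: [0.4799, -0.2783, 0.2395]
tool_rot: [-0.0, 0.818, 0.576, -0.0]
wrist_force: [0.2, 0.6, -0.0]
gripper_width: 0.093
finger_force: 0.0
```

Call:
carry_out(
  claw=4,
  newtons=25,
  steps=[
    {"dx":0,"dy":0,"dz":0,"spin":0},
    {"dx":0,"dy":0,"dz":0,"spin":0},
    {"dx":0,"dy":0,"dz":0,"spin":0},
    {"dx":0,"dy":0,"dz":0,"spin":0},
    {"dx":0,"dy":0,"dz":0,"spin":0},
    {"dx":0,"dy":0,"dz":0,"spin":0},
    {"dx":0,"dy":0,"dz":0,"spin":0},
    {"dx":0,"dy":0,"dz":0,"spin":0},
    {"dx":0,"dy":0,"dz":0,"spin":0},
    {"dx":0,"dy":0,"dz":0,"spin":0},
  ],
)

```text
time_s: 4.15
eef_pos: [0.48, -0.2784, 0.2399]
tool_rot: [0.0, 0.818, 0.576, -0.0]
wrist_force: [-1.2, 0.9, 4.2]
gripper_width: 0.0582
finger_force: 25.0
```

Call:
carry_out(
  steps=[
    {"dx":0,"dy":0,"dz":-0.5,"spin":0},
    {"dx":0,"dy":0,"dz":-1.5,"spin":0},
    {"dx":0,"dy":0,"dz":-3,"spin":0},
    {"dx":0,"dy":0,"dz":-4.5,"spin":0},
    {"dx":0,"dy":0,"dz":-6,"spin":0},
    {"dx":0,"dy":0,"dz":-8,"spin":0},
    {"dx":0,"dy":0,"dz":-10,"spin":0},
    {"dx":0,"dy":0,"dz":-11,"spin":0},
    {"dx":0,"dy":0,"dz":-11.5,"spin":0},
    {"dx":0,"dy":0,"dz":-11.5,"spin":0},
  ],
)

```text
time_s: 5.15
eef_pos: [0.48, -0.2785, 0.3555]
tool_rot: [0.001, 0.818, 0.576, 0.0]
wrist_force: [-0.4, 0.4, -2.6]
gripper_width: 0.0577
finger_force: 25.0
```

```bash
python3 -c "
from h import *
to(.487,-.077,.1,-.082)"
```

```text
d cm [19.2047 -6.1491  8.8397] spin -0.262 cur yaw -0.344 grasp [ 0.48   -0.2785  0.1885] w 0.0577 t 5.15
```

Call:
carry_out(
  steps=[
    {"dx":1.2,"dy":-0.4,"dz":0,"spin":-0.02},
    {"dx":3.5,"dy":-1.2,"dz":0,"spin":-0.05},
    {"dx":6.5,"dy":-2.1,"dz":0,"spin":-0.09},
    {"dx":9.5,"dy":-3,"dz":0,"spin":-0.13},
    {"dx":12.5,"dy":-4,"dz":0,"spin":-0.17},
    {"dx":15.5,"dy":-5,"dz":1,"spin":-0.21},
    {"dx":17.5,"dy":-5.6,"dz":2.5,"spin":-0.24},
    {"dx":18.7,"dy":-6,"dz":4.5,"spin":-0.26},
    {"dx":19.2,"dy":-6.15,"dz":6.5,"spin":-0.262},
    {"dx":19.2,"dy":-6.15,"dz":8,"spin":-0.262},
  ],
)

```text
time_s: 6.15
eef_pos: [0.4857, -0.0752, 0.2722]
tool_rot: [-0.001, 0.735, 0.678, -0.001]
wrist_force: [-0.2, -0.6, -3.8]
gripper_width: 0.0578
finger_force: 25.0
```

Call:
carry_out(
  steps=[
    {"dx":0,"dy":0,"dz":1.2,"spin":0},
    {"dx":0,"dy":0,"dz":2.2,"spin":0},
    {"dx":0,"dy":0,"dz":3,"spin":0},
    {"dx":0,"dy":0,"dz":3.5,"spin":0},
    {"dx":0,"dy":0,"dz":3.8,"spin":0},
    {"dx":0,"dy":0,"dz":4,"spin":0},
    {"dx":0,"dy":0,"dz":4.1,"spin":0},
    {"dx":0,"dy":0,"dz":4.2,"spin":0},
    {"dx":0,"dy":0,"dz":4.25,"spin":0},
    {"dx":0,"dy":0,"dz":4.25,"spin":0},
  ],
)

```text
time_s: 7.15
eef_pos: [0.487, -0.077, 0.2329]
tool_rot: [0.0, 0.735, 0.678, 0.0]
wrist_force: [-0.9, 0.6, 4.3]
gripper_width: 0.0579
finger_force: 25.0
```

Call:
carry_out(
  claw=9.3,
  steps=[
    {"dx":0,"dy":0,"dz":0,"spin":0},
    {"dx":0,"dy":0,"dz":0,"spin":0},
    {"dx":0,"dy":0,"dz":0,"spin":0},
    {"dx":0,"dy":0,"dz":0,"spin":0},
    {"dx":0,"dy":0,"dz":0,"spin":0},
    {"dx":0,"dy":0,"dz":0,"spin":0},
    {"dx":0,"dy":0,"dz":0,"spin":0},
    {"dx":0,"dy":0,"dz":0,"spin":0},
    {"dx":0,"dy":0,"dz":0,"spin":0},
    {"dx":0,"dy":0,"dz":0,"spin":0},
  ],
)

```text
time_s: 8.15
eef_pos: [0.4868, -0.0769, 0.2323]
tool_rot: [0.0, 0.735, 0.678, 0.0]
wrist_force: [-0.1, 0.2, 0.3]
gripper_width: 0.0929
finger_force: 0.0
```

Call:
carry_out(
  steps=[
    {"dx":0,"dy":0,"dz":-1,"spin":0},
    {"dx":0,"dy":0,"dz":-3,"spin":0},
    {"dx":0,"dy":0,"dz":-5,"spin":0},
    {"dx":0,"dy":0,"dz":-7,"spin":0},
    {"dx":0,"dy":0,"dz":-9,"spin":-0.1},
    {"dx":0,"dy":0,"dz":-11,"spin":-0.2},
    {"dx":0,"dy":0,"dz":-12.5,"spin":-0.34},
    {"dx":0,"dy":0,"dz":-13.5,"spin":-0.48},
    {"dx":0,"dy":0,"dz":-14,"spin":-0.62},
    {"dx":0,"dy":0,"dz":-14,"spin":-0.76},
  ],
)

```text
time_s: 9.15
eef_pos: [0.487, -0.077, 0.3744]
tool_rot: [0.001, 0.429, 0.903, 0.0]
wrist_force: [0.4, -0.3, 0.5]
gripper_width: 0.0932
finger_force: 0.0
```

Call:
carry_out(
  steps=[
    {"dx":0,"dy":0,"dz":0,"spin":-0.14},
    {"dx":0,"dy":0,"dz":0,"spin":-0.28},
    {"dx":0,"dy":0,"dz":0,"spin":-0.42},
    {"dx":0,"dy":0,"dz":0,"spin":-0.56},
    {"dx":0,"dy":0,"dz":0,"spin":-0.68},
    {"dx":0,"dy":0,"dz":0,"spin":-0.76},
    {"dx":0,"dy":0,"dz":0,"spin":-0.81},
    {"dx":0,"dy":0,"dz":0,"spin":-0.81},
    {"dx":0,"dy":0,"dz":0,"spin":-0.81},
    {"dx":0,"dy":0,"dz":0,"spin":-0.81},
  ],
)

```text
time_s: 10.15
eef_pos: [0.4868, -0.0769, 0.3726]
tool_rot: [0.0, 0.042, 0.999, -0.0]
wrist_force: [0.7, -0.1, -0.1]
gripper_width: 0.093
finger_force: 0.0
```

```bash
python3 - <<'E'
from h import *
from station import *
s=snapshot("wrist");t=snapshot("top");np.savez("w2.npz",**s);np.savez("t2.npz",**t);to(.487,-.077,.07,-.082+np.pi/2)
cv2.imwrite("pics/w2.png",cv2.convertScaleAbs(s["frame"][:,:,::-1],alpha=1.3))
E
```

```text
d cm [-0.024  -0.0092 13.5401] spin -0.002 cur yaw 1.487 grasp [ 0.4868 -0.0769  0.2054] w 0.0931 t 10.25
```

View pics/w2.png

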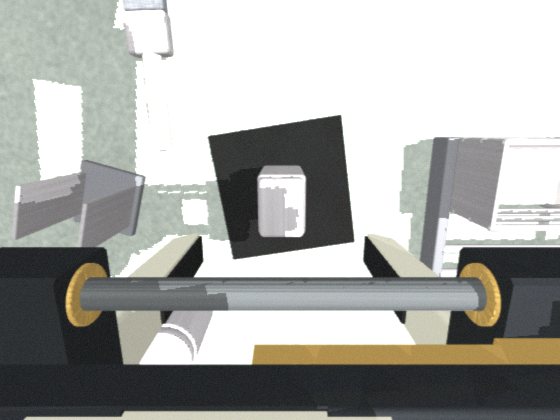

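The canister stands upright on the mat and is let go: its lid spans cols 258–305, rows 177–236, square with the gripper. The rack begins at right (col ~430).

```bash
python3 - <<'E'
from h import *
s=dict(np.load("w2.npz"));t=dict(np.load("t2.npz"))
def box(s,roi,lo):
    g=cv2.cvtColor(s["frame"],cv2.COLOR_RGB2GRAY);y0,y1,x0,x1=roi
    m=(g[y0:y1,x0:x1]>lo).astype(np.uint8);c=max(cv2.findContours(m,0,2)[0],key=cv2.contourArea);r=cv2.minAreaRect(c)
    return cv2.boxPoints(r)+[x0,y0],g
for nm,q,roi,lo in(("w",s,(160,240,240,325),90),("t",t,(232,295,262,322),60)):
    b,g=box(q,roi,lo);P=ray(q,b,.093);print(nm,b.tolist(),P.mean(0),np.linalg.norm(P[1]-P[0]),np.linalg.norm(P[2]-P[1]))
g=cv2.cvtColor(s["frame"],cv2.COLOR_RGB2GRAY);print(list(zip(range(160,245,3),g[160:245:3,292])));print(list(zip(range(248,312,2),g[210,248:312:2])))
# wrist lid by hand
P=ray(s,[(258,178),(305,178),(305,236),(258,236)],.093);print(P.mean(0),P[1]-P[0],P[3]-P[0])
f=t["frame"][:,:,::-1]
a=cv2.resize(f[235:300,70:220],None,fx=5.2,fy=5.2,interpolation=cv2.INTER_CUBIC);c=cv2.resize(f[230:300,255:330],None,fx=4,fy=4,interpolation=cv2.INTER_CUBIC)
o=np.zeros((600,780,3),np.uint8);o[:338,:780]=a[:338,:780];o[338:,:300]=c[:262];cv2.imwrite("pics/t2.png",cv2.convertScaleAbs(o,alpha=1.5))
E
```

```text
w [[257.0, 166.0], [305.0, 166.0], [305.0, 236.0], [257.0, 236.0]] [ 0.4805 -0.0798  0.093 ] 0.040608714731306964 0.062472092997615594
t [[268.0, 232.0], [321.0, 232.0], [321.0, 294.0], [268.0, 294.0]] [ 0.4878 -0.0778  0.093 ] 0.10174398681406431 0.11687139677757855
[(160, np.uint8(43)), (163, np.uint8(45)), (166, np.uint8(117)), (169, np.uint8(126)), (172, np.uint8(123)), (175, np.uint8(191)), (178, np.uint8(163)), (181, np.uint8(226)), (184, np.uint8(235)), (187, np.uint8(234)), (190, np.uint8(235)), (193, np.uint8(234)), (196, np.uint8(235)), (199, np.uint8(232)), (202, np.uint8(234)), (205, np.uint8(233)), (208, np.uint8(161)), (211, np.uint8(151)), (214, np.uint8(152)), (217, np.uint8(152)), (220, np.uint8(152)), (223, np.uint8(153)), (226, np.uint8(147)), (229, np.uint8(159)), (232, np.uint8(227)), (235, np.uint8(208)), (238, np.uint8(42)), (241, np.uint8(43)), (244, np.uint8(44))]
[(248, np.uint8(24)), (250, np.uint8(26)), (252, np.uint8(29)), (254, np.uint8(24)), (256, np.uint8(28)), (258, np.uint8(108)), (260, np.uint8(140)), (262, np.uint8(156)), (264, np.uint8(153)), (266, np.uint8(150)), (268, np.uint8(150)), (270, np.uint8(148)), (272, np.uint8(147)), (274, np.uint8(149)), (276, np.uint8(149)), (278, np.uint8(149)), (280, np.uint8(151)), (282, np.uint8(149)), (284, np.uint8(146)), (286, np.uint8(155)), (288, np.uint8(152)), (290, np.uint8(151)), (292, np.uint8(149)), (294, np.uint8(151)), (296, np.uint8(148)), (298, np.uint8(206)), (300, np.uint8(228)), (302, np.uint8(211)), (304, np.uint8(176)), (306, np.uint8(53)), (308, np.uint8(41)), (310, np.uint8(44))]
[ 0.4856 -0.0798  0.093 ] [0.0034 0.04   0.    ] [ 0.052  -0.0054  0.    ]
```

View pics/t2.png

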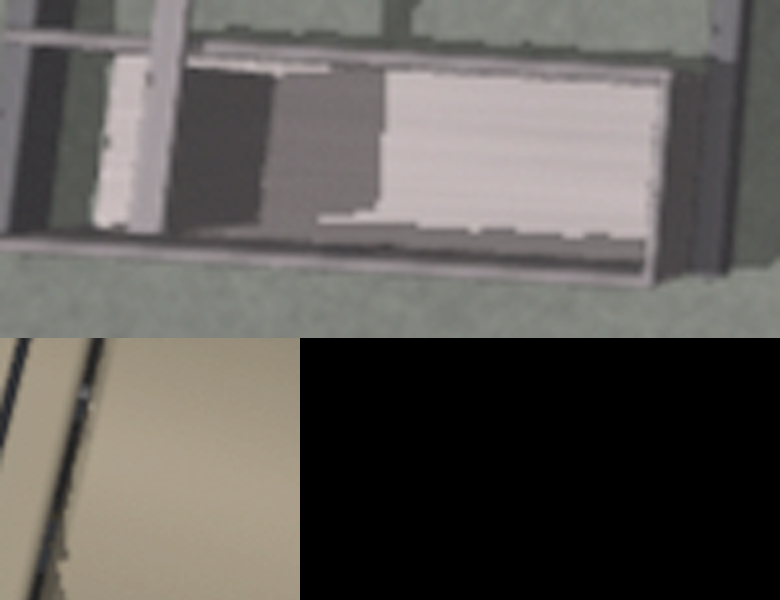

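The bay in the top view has its upper wall top running (10,37)–(670,77) in crop pixels and its lower wall top (5,241)–(655,282). The end plate's inner edge is at about (660,80)–(645,265), and the fence strap is at cols 130–185.

```bash
python3 - <<'E'
from h import *
t=dict(np.load("t2.npz"))
k=ray(t,np.array([(10,39),(666,78),(5,242),(653,281),(658,90),(644,262)])/5.2+[70,235],.096)
print(k, "w",np.linalg.norm(k[1]-k[3]))
u=((k[0]-k[1])+(k[2]-k[3]));u/=np.linalg.norm(u);yaw=np.arctan2(u[1],u[0]);ux=np.array([u[1],-u[0],0])
wx=[(p-k[1])@ux for p in k];print("widths",wx,"yaw y",yaw)
pm=(k[4]+k[5])/2; mid=(wx[0]+wx[1]+wx[2]+wx[3])/4
o=k[1]+ux*mid+u*((pm-k[1])@u);print("rack origin",o,"bay75",o+u*.075)
q=ray(t,np.array([(185,30),(165,225)])/5.2+[70,235],.104);print("strap face y",[(p-o)@u for p in q])
np.savez("rack.npz",o=o,u=u,ux=ux)
b=o+u*.075;to(b[0],b[1],.0,yaw)
g=o+ux*.11+u*(.047+.11+.045);print("grip approx",g)
E
```

```text
[[0.535  0.3384 0.096 ]
 [0.5158 0.1037 0.096 ]
 [0.463  0.337  0.096 ]
 [0.4435 0.1081 0.096 ]
 [0.5115 0.1066 0.096 ]
 [0.4503 0.1113 0.096 ]] w 0.07234108439576009
widths [np.float64(-0.00032804533395005414), np.float64(0.0), np.float64(-0.07199327355929244), np.float64(-0.0723213188932425), np.float64(-0.00448523302495652), np.float64(-0.06584288677744732)] yaw y 1.487460740775333
rack origin [0.4799 0.109  0.096 ] bay75 [0.4862 0.1838 0.096 ]
strap face y [np.float64(0.1681291249479276), np.float64(0.16701787828136572)]
d cm [ 2.2364 25.9709 20.5396] spin -0.0 cur yaw 1.487 grasp [ 0.4868 -0.0769  0.2054] w 0.0931 t 10.25
grip approx [0.6063 0.3012 0.096 ]
```

Call:
carry_out(
  steps=[
    {"dx":0,"dy":-0.1,"dz":1.5,"spin":0},
    {"dx":0,"dy":-0.1,"dz":4,"spin":0},
    {"dx":0,"dy":-0.1,"dz":6.5,"spin":0},
    {"dx":0,"dy":-0.1,"dz":9,"spin":0},
    {"dx":0,"dy":-0.1,"dz":11,"spin":0},
    {"dx":0,"dy":-0.1,"dz":12.3,"spin":0},
    {"dx":0,"dy":-0.1,"dz":13,"spin":0},
    {"dx":0,"dy":-0.1,"dz":13.5,"spin":0},
    {"dx":0,"dy":-0.1,"dz":13.8,"spin":0},
    {"dx":0,"dy":-0.1,"dz":13.8,"spin":0},
  ],
)

```text
time_s: 11.25
eef_pos: [0.4869, -0.078, 0.2345]
tool_rot: [0.0, 0.041, 0.999, -0.0]
wrist_force: [0.4, 0.6, 0.2]
gripper_width: 0.0932
finger_force: 0.0
```

Call:
carry_out(
  claw=3,
  newtons=25,
  steps=[
    {"dx":0,"dy":0,"dz":0,"spin":0},
    {"dx":0,"dy":0,"dz":0,"spin":0},
    {"dx":0,"dy":0,"dz":0,"spin":0},
    {"dx":0,"dy":0,"dz":0,"spin":0},
    {"dx":0,"dy":0,"dz":0,"spin":0},
    {"dx":0,"dy":0,"dz":0,"spin":0},
    {"dx":0,"dy":0,"dz":0,"spin":0},
    {"dx":0,"dy":0,"dz":0,"spin":0},
    {"dx":0,"dy":0,"dz":0,"spin":0},
    {"dx":0,"dy":0,"dz":0,"spin":0},
  ],
)

```text
time_s: 12.25
eef_pos: [0.4867, -0.078, 0.2342]
tool_rot: [0.0, 0.041, 0.999, -0.0]
wrist_force: [0.2, -1.1, 0.3]
gripper_width: 0.044
finger_force: 25.0
```

Call:
carry_out(
  steps=[
    {"dx":0,"dy":0,"dz":-0.5,"spin":0},
    {"dx":0,"dy":0,"dz":-1.5,"spin":0},
    {"dx":0,"dy":0,"dz":-3,"spin":0},
    {"dx":0,"dy":0,"dz":-5,"spin":0},
    {"dx":0,"dy":0,"dz":-7,"spin":0},
    {"dx":0,"dy":0,"dz":-9,"spin":0},
    {"dx":0,"dy":0,"dz":-11,"spin":0},
    {"dx":0,"dy":0,"dz":-12.3,"spin":0},
    {"dx":0,"dy":0,"dz":-13,"spin":0},
    {"dx":0,"dy":0,"dz":-13,"spin":0},
  ],
)

```text
time_s: 13.25
eef_pos: [0.4869, -0.0779, 0.3652]
tool_rot: [0.001, 0.041, 0.999, -0.0]
wrist_force: [0.3, -0.4, -2.3]
gripper_width: 0.0437
finger_force: 25.0
```

```bash
python3 -c "
from h import *
to(.487,.184,.197,1.487)"
```

```text
d cm [ 2.1544 26.1035  0.1119] spin 0.001 cur yaw 1.488 grasp [ 0.4869 -0.0779  0.1982] w 0.0437 t 13.25
```

Call:
carry_out(
  steps=[
    {"dx":0.1,"dy":1.2,"dz":0,"spin":0},
    {"dx":0.3,"dy":3.7,"dz":0,"spin":0},
    {"dx":0.6,"dy":7.2,"dz":0,"spin":0},
    {"dx":0.9,"dy":11,"dz":0,"spin":0},
    {"dx":1.2,"dy":15,"dz":0,"spin":0},
    {"dx":1.6,"dy":19,"dz":0,"spin":0},
    {"dx":1.9,"dy":22.5,"dz":0,"spin":0},
    {"dx":2.1,"dy":25,"dz":0,"spin":0},
    {"dx":2.15,"dy":26.1,"dz":0,"spin":0},
    {"dx":2.15,"dy":26.1,"dz":0,"spin":0},
  ],
)

```text
time_s: 14.25
eef_pos: [0.4862, 0.1854, 0.363]
tool_rot: [-0.001, 0.04, 0.999, -0.0]
wrist_force: [0.1, -0.6, -2.9]
gripper_width: 0.044
finger_force: 25.0
```

```bash
python3 - <<'E'
from h import *
from station import *
s=snapshot("side");np.savez("s3.npz",**s);w=snapshot("wrist");np.savez("w3.npz",**w)
to(.487,.184,.0742,1.487)
a=cv2.convertScaleAbs(cv2.resize(w["frame"][:250,:,::-1],(560,250)),alpha=1.0);b=s["frame"][100:420,60:400,::-1]
o=np.zeros((580,560,3),np.uint8);o[:250]=a;o[250:570,:340]=b;cv2.imwrite("pics/w3.png",o)
E
```

```text
d cm [-0.0526  0.0509 12.228 ] spin 0.001 cur yaw 1.488 grasp [0.4866 0.1836 0.1965] w 0.0439 t 14.35
```

View pics/w3.png

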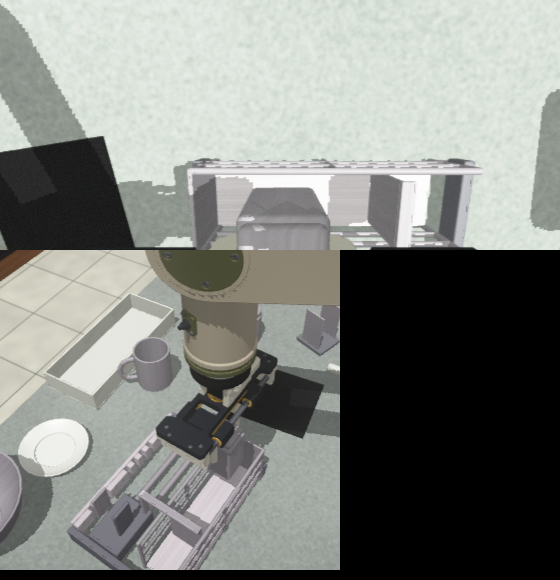

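The wrist view shows the canister hanging over the bay. Its lower near edge is at row ~188 (cols 250–318), the bay's near wall top at row ~171, the end plate at col ~190 and the fence at col ~400.

```bash
python3 - <<'E'
from h import *
w=dict(np.load("w3.npz"));r=np.load("rack.npz");o,u,ux=r["o"],r["u"],r["ux"]
g=cv2.cvtColor(w["frame"],cv2.COLOR_RGB2GRAY)
for c in(230,284,350):print(c,list(zip(range(156,200,2),g[156:200:2,c].tolist())))
def L(px,z): 
    p=ray(w,px,z)-o; return np.c_[p@ux,p@u]
print("wall",L([(230,171),(350,171)],.096),"plate",L([(191,171)],.096),"can bottom",L([(250,188),(318,188)],.132),"can top near/far",L([(238,222),(329,222)],.21),"fence",L([(400,182)],.104))
E
```

```text
230 [(156, 222), (158, 225), (160, 172), (162, 223), (164, 197), (166, 227), (168, 202), (170, 232), (172, 225), (174, 189), (176, 248), (178, 193), (180, 195), (182, 198), (184, 198), (186, 201), (188, 195), (190, 193), (192, 189), (194, 190), (196, 191), (198, 189)]
284 [(156, 220), (158, 217), (160, 154), (162, 221), (164, 204), (166, 164), (168, 196), (170, 233), (172, 227), (174, 191), (176, 250), (178, 251), (180, 252), (182, 252), (184, 251), (186, 251), (188, 133), (190, 132), (192, 127), (194, 129), (196, 128), (198, 133)]
350 [(156, 213), (158, 219), (160, 219), (162, 210), (164, 191), (166, 173), (168, 197), (170, 232), (172, 227), (174, 173), (176, 189), (178, 194), (180, 193), (182, 195), (184, 193), (186, 192), (188, 194), (190, 195), (192, 192), (194, 192), (196, 194), (198, 193)]
wall [[-0.0348  0.0307]
 [-0.035   0.1278]] plate [[-0.0347 -0.0009]] can bottom [[-0.0274  0.0505]
 [-0.0275  0.0981]] can top near/far [[-0.0258  0.0533]
 [-0.0259  0.0946]] fence [[-0.0273  0.1659]]
```

Call:
carry_out(
  steps=[
    {"dx":0.05,"dy":0,"dz":1,"spin":0},
    {"dx":0.05,"dy":0,"dz":2.5,"spin":0},
    {"dx":0.05,"dy":0,"dz":4,"spin":0},
    {"dx":0.05,"dy":0,"dz":5.5,"spin":0},
    {"dx":0.05,"dy":0,"dz":7,"spin":0},
    {"dx":0.05,"dy":0,"dz":8.5,"spin":0},
    {"dx":0.05,"dy":0,"dz":9.7,"spin":0},
    {"dx":0.05,"dy":0,"dz":10.7,"spin":0},
    {"dx":0.05,"dy":0,"dz":11.3,"spin":0},
    {"dx":0.05,"dy":0,"dz":11.6,"spin":0},
  ],
)

```text
time_s: 15.35
eef_pos: [0.4863, 0.184, 0.2476]
tool_rot: [-0.0, 0.041, 0.999, -0.0]
wrist_force: [0.3, 0.1, -2.7]
gripper_width: 0.0441
finger_force: 25.0
```

Call:
carry_out(
  steps=[
    {"dx":0,"dy":0,"dz":0.1,"spin":0},
    {"dx":0,"dy":0,"dz":0.2,"spin":0},
    {"dx":0,"dy":0,"dz":0.3,"spin":0},
    {"dx":0,"dy":0,"dz":0.4,"spin":0},
    {"dx":0,"dy":0,"dz":0.5,"spin":0},
    {"dx":0,"dy":0,"dz":0.55,"spin":0},
    {"dx":0,"dy":0,"dz":0.6,"spin":0},
    {"dx":0,"dy":0,"dz":0.6,"spin":0},
    {"dx":0,"dy":0,"dz":0.6,"spin":0},
    {"dx":0,"dy":0,"dz":0.6,"spin":0},
  ],
)

```text
time_s: 16.35
eef_pos: [0.4864, 0.184, 0.2423]
tool_rot: [0.0, 0.041, 0.999, -0.0]
wrist_force: [-0.9, 0.1, -3.1]
gripper_width: 0.0436
finger_force: 25.0
```

Call:
carry_out(
  steps=[
    {"dx":0,"dy":0,"dz":0.03,"spin":0},
    {"dx":0,"dy":0,"dz":0.06,"spin":0},
    {"dx":0,"dy":0,"dz":0.09,"spin":0},
    {"dx":0,"dy":0,"dz":0.12,"spin":0},
    {"dx":0,"dy":0,"dz":0.14,"spin":0},
    {"dx":0,"dy":0,"dz":0.16,"spin":0},
    {"dx":0,"dy":0,"dz":0.17,"spin":0},
    {"dx":0,"dy":0,"dz":0.17,"spin":0},
    {"dx":0,"dy":0,"dz":0.17,"spin":0},
    {"dx":0,"dy":0,"dz":0.17,"spin":0},
  ],
)

```text
time_s: 17.35
eef_pos: [0.4864, 0.184, 0.2412]
tool_rot: [0.0, 0.041, 0.999, -0.0]
wrist_force: [-3.8, -0.7, 6.5]
gripper_width: 0.0439
finger_force: 25.0
```

Call:
carry_out(
  claw=8.5,
  steps=[
    {"dx":0,"dy":0,"dz":0,"spin":0},
    {"dx":0,"dy":0,"dz":0,"spin":0},
    {"dx":0,"dy":0,"dz":0,"spin":0},
    {"dx":0,"dy":0,"dz":0,"spin":0},
    {"dx":0,"dy":0,"dz":0,"spin":0},
    {"dx":0,"dy":0,"dz":0,"spin":0},
    {"dx":0,"dy":0,"dz":0,"spin":0},
    {"dx":0,"dy":0,"dz":0,"spin":0},
    {"dx":0,"dy":0,"dz":0,"spin":0},
    {"dx":0,"dy":0,"dz":0,"spin":0},
  ],
)

```text
time_s: 18.35
eef_pos: [0.4863, 0.184, 0.2405]
tool_rot: [-0.0, 0.041, 0.999, -0.0]
wrist_force: [0.7, -0.2, 0.0]
gripper_width: 0.0851
finger_force: 0.0
```

Call:
carry_out(
  steps=[
    {"dx":0,"dy":0,"dz":-1,"spin":0},
    {"dx":0,"dy":0,"dz":-3,"spin":0},
    {"dx":0,"dy":0,"dz":-5,"spin":0},
    {"dx":0,"dy":0,"dz":-7,"spin":0},
    {"dx":0,"dy":0,"dz":-9,"spin":0},
    {"dx":0,"dy":0,"dz":-11,"spin":0.13},
    {"dx":0,"dy":0,"dz":-13,"spin":0.27},
    {"dx":0,"dy":0,"dz":-14,"spin":0.41},
    {"dx":0,"dy":0,"dz":-14.5,"spin":0.55},
    {"dx":0,"dy":0,"dz":-14.5,"spin":0.69},
  ],
)

```text
time_s: 19.35
eef_pos: [0.4866, 0.1841, 0.3878]
tool_rot: [0.001, 0.379, 0.925, 0.001]
wrist_force: [-0.5, 0.3, -0.2]
gripper_width: 0.0851
finger_force: 0.0
```

```bash
python3 -c "
from h import *
to(.604,.297,.22,-.083)"
```

```text
d cm [-0.4348 16.2831  0.1194] spin 0.875 cur yaw 0.792 grasp [0.4866 0.1841 0.2208] w 0.0851 t 19.35
```

```bash
python3 -c "
from h import *
to(.607,.311,.22,-.083)"
```

```text
d cm [ 0.3347 17.4905  0.1212] spin 0.875 cur yaw 0.792 grasp [0.4866 0.1841 0.2208] w 0.0851 t 19.35
```

Call:
carry_out(
  claw=7.5,
  steps=[
    {"dx":0,"dy":2,"dz":0,"spin":0.12},
    {"dx":0.1,"dy":5,"dz":0,"spin":0.25},
    {"dx":0.1,"dy":8,"dz":0,"spin":0.38},
    {"dx":0.2,"dy":11,"dz":0,"spin":0.51},
    {"dx":0.2,"dy":14,"dz":0,"spin":0.64},
    {"dx":0.3,"dy":16,"dz":0,"spin":0.76},
    {"dx":0.3,"dy":17.2,"dz":0,"spin":0.85},
    {"dx":0.33,"dy":17.5,"dz":0,"spin":0.875},
    {"dx":0.33,"dy":17.5,"dz":0,"spin":0.875},
    {"dx":0.33,"dy":17.5,"dz":0,"spin":0.875},
  ],
)

```text
time_s: 20.35
eef_pos: [0.6059, 0.3112, 0.3859]
tool_rot: [0.0, 0.733, 0.68, -0.0]
wrist_force: [0.3, 0.5, -0.7]
gripper_width: 0.0748
finger_force: 0.0
```

```bash
python3 - <<'E'
from h import *
from station import *
w=snapshot("wrist");s=snapshot("side");np.savez("w4.npz",**w);np.savez("s4.npz",**s)
to(.607,.311,.085,-.083)
o=np.zeros((600,800,3),np.uint8);o[:420,:560]=cv2.convertScaleAbs(w["frame"][:,:,::-1],alpha=.9)
b=s["frame"][220:420,120:360,::-1];o[400:,560:]=b;cv2.imwrite("pics/w4.png",o)
E
```

```text
d cm [-0.0032  0.1143 13.3911] spin 0.007 cur yaw -0.076 grasp [0.6058 0.3111 0.2189] w 0.0749 t 20.45
```

View pics/w4.png

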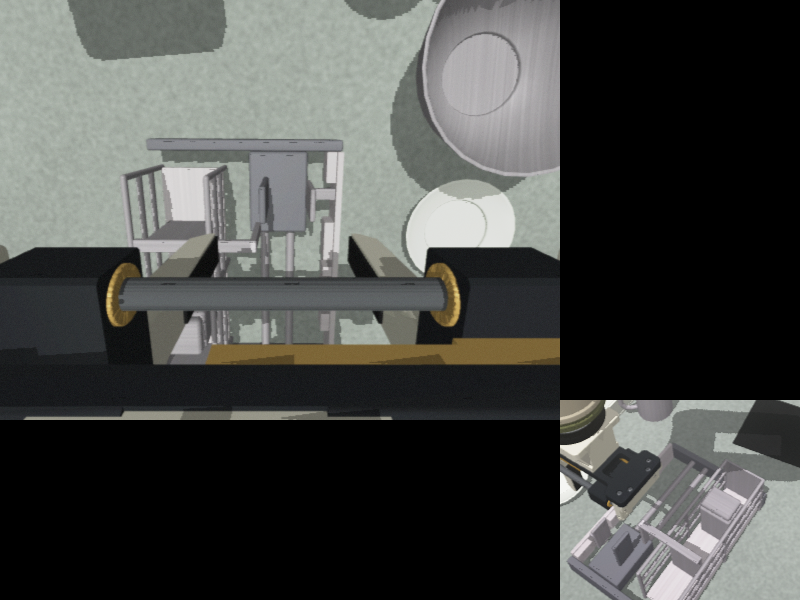

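The canister stands upright in the bay (side inset ~(720,505)). The wrist view shows the grip plates at about cols 262–269 (fixed) and 308–315 (lever), rows 178–228, with the strap at row ~243.

```bash
python3 - <<'E'
from h import *
w=dict(np.load("w4.npz"));r=np.load("rack.npz");o,u,ux=r["o"],r["u"],r["ux"]
def L(px,z): 
    p=ray(w,px,z)-o; return np.c_[p@ux,p@u]
print("strap",L([(135,238),(135,246),(255,240),(255,250)],.104))
print("fixed plate px",L([(262,178),(269,178),(262,205),(269,205),(262,228),(269,228)],.105))
print("lever px",L([(308,188),(315,188),(308,220),(315,220)],.105))
G=lambda x,y,z:o*[1,1,0]+ux*x+u*y+[0,0,z]
for y in(.168,):
  print("pred plate tops",proj(w,[G(.11+a,y+.045+b,.105) for a in(-.025,.025) for b in(-.015,.015)]).tolist())
cv2.imwrite("pics/w4z.png",cv2.resize(w["frame"][135:260,110:360,::-1],None,fx=3.2,fy=3.2,interpolation=cv2.INTER_CUBIC))
E
```

```text
strap [[-0.025   0.181 ]
 [-0.0258  0.1733]
 [ 0.0835  0.1799]
 [ 0.0834  0.1703]]
fixed plate px [[0.0904 0.2367]
 [0.0964 0.2367]
 [0.0902 0.2128]
 [0.0963 0.2129]
 [0.09   0.1917]
 [0.0963 0.1917]]
lever px [[0.1301 0.2283]
 [0.1362 0.2283]
 [0.1309 0.1995]
 [0.1371 0.1995]]
pred plate tops [[256.2924018015051, 221.19016157309903], [255.84334254583442, 187.9273987687549], [312.54303608184, 221.61510015954312], [313.6209476231691, 188.37444606016064]]
```

View pics/w4z.png

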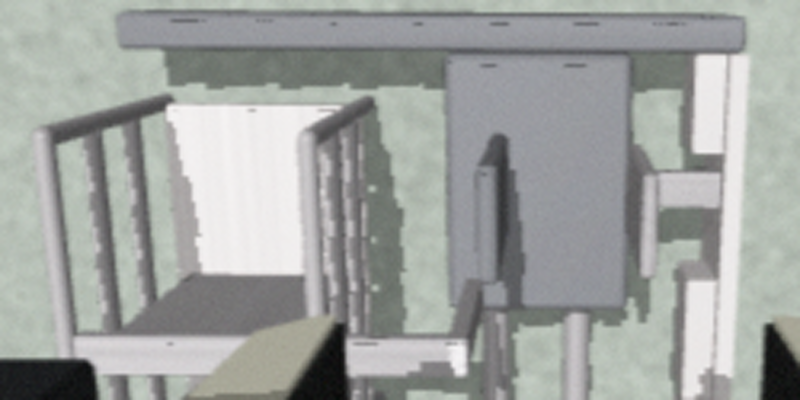

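The zoom shows the fixed plate's top at px cols 259–265, rows 187–223, and the lever plate's top at cols 310–315, rows 189–221. The grip's middle is therefore at about rack (0.112, 0.213), i.e. world (0.609, 0.312). I'll shift 3 mm along tool y and descend.

Call:
carry_out(
  steps=[
    {"dx":0,"dy":0.3,"dz":1.5,"spin":0.007},
    {"dx":0,"dy":0.3,"dz":4,"spin":0.007},
    {"dx":0,"dy":0.3,"dz":6.5,"spin":0.007},
    {"dx":0,"dy":0.3,"dz":8.5,"spin":0.007},
    {"dx":0,"dy":0.3,"dz":10,"spin":0.007},
    {"dx":0,"dy":0.3,"dz":11.2,"spin":0.007},
    {"dx":0,"dy":0.3,"dz":12.2,"spin":0.007},
    {"dx":0,"dy":0.3,"dz":13,"spin":0.007},
    {"dx":0,"dy":0.3,"dz":13.4,"spin":0.007},
    {"dx":0,"dy":0.3,"dz":13.4,"spin":0.007},
  ],
)

```text
time_s: 21.45
eef_pos: [0.6091, 0.3114, 0.2512]
tool_rot: [-0.0, 0.736, 0.677, -0.0]
wrist_force: [0.3, 0.1, 0.3]
gripper_width: 0.0752
finger_force: 0.0
```

Call:
carry_out(
  claw=4.9,
  newtons=25,
  steps=[
    {"dx":0,"dy":0,"dz":0,"spin":0},
    {"dx":0,"dy":0,"dz":0,"spin":0},
    {"dx":0,"dy":0,"dz":0,"spin":0},
    {"dx":0,"dy":0,"dz":0,"spin":0},
    {"dx":0,"dy":0,"dz":0,"spin":0},
    {"dx":0,"dy":0,"dz":0,"spin":0},
    {"dx":0,"dy":0,"dz":0,"spin":0},
    {"dx":0,"dy":0,"dz":0,"spin":0},
    {"dx":0,"dy":0,"dz":0,"spin":0},
    {"dx":0,"dy":0,"dz":0,"spin":0},
  ],
)

```text
time_s: 22.45
eef_pos: [0.6092, 0.3115, 0.252]
tool_rot: [0.0, 0.736, 0.677, 0.0]
wrist_force: [-3.3, -0.3, 5.3]
gripper_width: 0.049
finger_force: 5.2
```

Call:
carry_out(
  claw=4.2,
  steps=[
    {"dx":0,"dy":-0.05,"dz":0,"spin":0},
    {"dx":0,"dy":-0.12,"dz":0,"spin":0},
    {"dx":0,"dy":-0.2,"dz":0,"spin":0},
    {"dx":0,"dy":-0.27,"dz":0,"spin":0},
    {"dx":0,"dy":-0.32,"dz":0,"spin":0},
    {"dx":0,"dy":-0.35,"dz":0,"spin":0},
    {"dx":0,"dy":-0.35,"dz":0,"spin":0},
    {"dx":0,"dy":-0.35,"dz":0,"spin":0},
    {"dx":0,"dy":-0.35,"dz":0,"spin":0},
    {"dx":0,"dy":-0.35,"dz":0,"spin":0},
  ],
)

```text
time_s: 23.45
eef_pos: [0.6057, 0.3118, 0.252]
tool_rot: [-0.0, 0.736, 0.677, 0.0]
wrist_force: [-2.7, 0.7, 6.2]
gripper_width: 0.0424
finger_force: 7.1
```

Call:
carry_out(
  claw=3.3,
  steps=[
    {"dx":0,"dy":-0.05,"dz":0,"spin":0},
    {"dx":0,"dy":-0.12,"dz":0,"spin":0},
    {"dx":0,"dy":-0.2,"dz":0,"spin":0},
    {"dx":0,"dy":-0.25,"dz":0,"spin":0},
    {"dx":0,"dy":-0.3,"dz":0,"spin":0},
    {"dx":0,"dy":-0.3,"dz":0,"spin":0},
    {"dx":0,"dy":-0.3,"dz":0,"spin":0},
    {"dx":0,"dy":-0.3,"dz":0,"spin":0},
    {"dx":0,"dy":-0.3,"dz":0,"spin":0},
    {"dx":0,"dy":-0.3,"dz":0,"spin":0},
  ],
)

```text
time_s: 24.45
eef_pos: [0.6025, 0.3122, 0.2519]
tool_rot: [-0.0, 0.736, 0.677, 0.0]
wrist_force: [-5.2, 0.4, 6.7]
gripper_width: 0.0357
finger_force: 25.0
```

Call:
carry_out(
  steps=[
    {"dx":-0.3,"dy":0,"dz":0,"spin":0},
    {"dx":-1,"dy":0,"dz":0,"spin":0},
    {"dx":-2,"dy":0,"dz":0,"spin":0},
    {"dx":-3,"dy":0,"dz":0,"spin":0},
    {"dx":-4,"dy":0,"dz":0,"spin":0},
    {"dx":-5,"dy":0,"dz":0,"spin":0},
    {"dx":-6,"dy":0,"dz":0,"spin":0},
    {"dx":-7,"dy":0,"dz":0,"spin":0},
    {"dx":-7.7,"dy":0,"dz":0,"spin":0},
    {"dx":-8,"dy":0,"dz":0,"spin":0},
  ],
)

```text
time_s: 25.45
eef_pos: [0.5959, 0.232, 0.252]
tool_rot: [-0.0, 0.736, 0.677, 0.0]
wrist_force: [-3.0, 3.3, 5.6]
gripper_width: 0.0358
finger_force: 25.0
```

Call:
carry_out(
  steps=[
    {"dx":-0.3,"dy":0,"dz":0,"spin":0},
    {"dx":-0.6,"dy":0,"dz":0,"spin":0},
    {"dx":-0.9,"dy":0,"dz":0,"spin":0},
    {"dx":-1.2,"dy":0,"dz":0,"spin":0},
    {"dx":-1.5,"dy":0,"dz":0,"spin":0},
    {"dx":-1.8,"dy":0,"dz":0,"spin":0},
    {"dx":-2.1,"dy":0,"dz":0,"spin":0},
    {"dx":-2.4,"dy":0,"dz":0,"spin":0},
    {"dx":-2.7,"dy":0,"dz":0,"spin":0},
    {"dx":-3,"dy":0,"dz":0,"spin":0},
  ],
)

```text
time_s: 26.45
eef_pos: [0.5934, 0.2026, 0.2519]
tool_rot: [-0.0, 0.736, 0.677, 0.0]
wrist_force: [-2.5, 3.6, 5.2]
gripper_width: 0.0354
finger_force: 25.0
```

Call:
carry_out(
  steps=[
    {"dx":-0.1,"dy":0,"dz":0,"spin":0},
    {"dx":-0.2,"dy":0,"dz":0,"spin":0},
    {"dx":-0.3,"dy":0,"dz":0,"spin":0},
    {"dx":-0.4,"dy":0,"dz":0,"spin":0},
    {"dx":-0.5,"dy":0,"dz":0,"spin":0},
    {"dx":-0.6,"dy":0,"dz":0,"spin":0},
    {"dx":-0.7,"dy":0,"dz":0,"spin":0},
    {"dx":-0.8,"dy":0,"dz":0,"spin":0},
    {"dx":-0.9,"dy":0,"dz":0,"spin":0},
    {"dx":-1.0,"dy":0,"dz":0,"spin":0},
  ],
)

```text
time_s: 27.45
eef_pos: [0.5926, 0.1927, 0.2519]
tool_rot: [-0.0, 0.736, 0.677, 0.001]
wrist_force: [-2.4, 2.9, 5.8]
gripper_width: 0.0358
finger_force: 25.0
```

Call:
carry_out(
  steps=[
    {"dx":-0.05,"dy":0,"dz":0,"spin":0},
    {"dx":-0.1,"dy":0,"dz":0,"spin":0},
    {"dx":-0.15,"dy":0,"dz":0,"spin":0},
    {"dx":-0.15,"dy":0,"dz":0,"spin":0},
    {"dx":-0.15,"dy":0,"dz":0,"spin":0},
    {"dx":-0.15,"dy":0,"dz":0,"spin":0},
    {"dx":-0.15,"dy":0,"dz":0,"spin":0},
    {"dx":-0.15,"dy":0,"dz":0,"spin":0},
    {"dx":-0.15,"dy":0,"dz":0,"spin":0},
    {"dx":-0.15,"dy":0,"dz":0,"spin":0},
  ],
)

```text
time_s: 28.45
eef_pos: [0.5925, 0.1911, 0.2519]
tool_rot: [-0.0, 0.736, 0.677, 0.0]
wrist_force: [-2.8, 2.8, 6.3]
gripper_width: 0.0353
finger_force: 25.0
```

Call:
carry_out(
  steps=[
    {"dx":-0.05,"dy":0,"dz":0,"spin":0},
    {"dx":-0.1,"dy":0,"dz":0,"spin":0},
    {"dx":-0.15,"dy":0,"dz":0,"spin":0},
    {"dx":-0.15,"dy":0,"dz":0,"spin":0},
    {"dx":-0.15,"dy":0,"dz":0,"spin":0},
    {"dx":-0.15,"dy":0,"dz":0,"spin":0},
    {"dx":-0.15,"dy":0,"dz":0,"spin":0},
    {"dx":-0.15,"dy":0,"dz":0,"spin":0},
    {"dx":-0.15,"dy":0,"dz":0,"spin":0},
    {"dx":-0.15,"dy":0,"dz":0,"spin":0},
  ],
)

```text
time_s: 29.45
eef_pos: [0.5924, 0.1896, 0.2519]
tool_rot: [-0.0, 0.736, 0.677, 0.0]
wrist_force: [-2.8, 2.3, 5.7]
gripper_width: 0.0356
finger_force: 25.0
```

Call:
carry_out(
  steps=[
    {"dx":-0.05,"dy":0,"dz":0,"spin":0},
    {"dx":-0.1,"dy":0,"dz":0,"spin":0},
    {"dx":-0.1,"dy":0,"dz":0,"spin":0},
    {"dx":-0.1,"dy":0,"dz":0,"spin":0},
    {"dx":-0.1,"dy":0,"dz":0,"spin":0},
    {"dx":-0.1,"dy":0,"dz":0,"spin":0},
    {"dx":-0.1,"dy":0,"dz":0,"spin":0},
    {"dx":-0.1,"dy":0,"dz":0,"spin":0},
    {"dx":-0.1,"dy":0,"dz":0,"spin":0},
    {"dx":-0.1,"dy":0,"dz":0,"spin":0},
  ],
)

```text
time_s: 30.45
eef_pos: [0.5923, 0.1887, 0.2519]
tool_rot: [-0.0, 0.736, 0.677, 0.0]
wrist_force: [-2.1, 2.8, 5.5]
gripper_width: 0.0358
finger_force: 25.0
```

Call:
carry_out(
  steps=[
    {"dx":-0.05,"dy":0,"dz":0,"spin":0},
    {"dx":-0.1,"dy":0,"dz":0,"spin":0},
    {"dx":-0.15,"dy":0,"dz":0,"spin":0},
    {"dx":-0.15,"dy":0,"dz":0,"spin":0},
    {"dx":-0.15,"dy":0,"dz":0,"spin":0},
    {"dx":-0.15,"dy":0,"dz":0,"spin":0},
    {"dx":-0.15,"dy":0,"dz":0,"spin":0},
    {"dx":-0.15,"dy":0,"dz":0,"spin":0},
    {"dx":-0.15,"dy":0,"dz":0,"spin":0},
    {"dx":-0.15,"dy":0,"dz":0,"spin":0},
  ],
)

```text
time_s: 31.45
eef_pos: [0.5922, 0.1879, 0.2519]
tool_rot: [-0.0, 0.736, 0.677, 0.001]
wrist_force: [-1.0, 7.4, 4.1]
gripper_width: 0.0355
finger_force: 25.0
```

```bash
python3 - <<'E'
from h import *
from station import *
st=state();print(st["eef_pos"],st["wrist_force"],st["gripper_width"])
r=np.load("rack.npz");o,u,ux=r["o"],r["u"],r["ux"];p=st["eef_pos"]-o;print("rack xy of tcp",p@ux,p@u,"implied fence",p@u-.092)
E
```

```text
[0.5922 0.1879 0.2519] [-1.0136  7.366   4.1066] 0.03550509479244093
rack xy of tcp 0.10529792266888104 0.0879427120222137 implied fence -0.004057287977786303
```

Call:
carry_out(
  steps=[
    {"dx":0.05,"dy":0,"dz":0,"spin":0},
    {"dx":0.1,"dy":0,"dz":0,"spin":0},
    {"dx":0.2,"dy":0,"dz":0,"spin":0},
    {"dx":0.3,"dy":0,"dz":0,"spin":0},
    {"dx":0.35,"dy":0,"dz":0,"spin":0},
    {"dx":0.35,"dy":0,"dz":0,"spin":0},
    {"dx":0.35,"dy":0,"dz":0,"spin":0},
    {"dx":0.35,"dy":0,"dz":0,"spin":0},
    {"dx":0.35,"dy":0,"dz":0,"spin":0},
    {"dx":0.35,"dy":0,"dz":0,"spin":0},
  ],
)

```text
time_s: 32.45
eef_pos: [0.5924, 0.1901, 0.2519]
tool_rot: [0.0, 0.736, 0.677, -0.0]
wrist_force: [-3.2, -1.0, 6.9]
gripper_width: 0.0356
finger_force: 25.0
```

Call:
carry_out(
  steps=[
    {"dx":0.03,"dy":0,"dz":0,"spin":0},
    {"dx":0.07,"dy":0,"dz":0,"spin":0},
    {"dx":0.07,"dy":0,"dz":0,"spin":0},
    {"dx":0.07,"dy":0,"dz":0,"spin":0},
    {"dx":0.07,"dy":0,"dz":0,"spin":0},
    {"dx":0.07,"dy":0,"dz":0,"spin":0},
    {"dx":0.07,"dy":0,"dz":0,"spin":0},
    {"dx":0.07,"dy":0,"dz":0,"spin":0},
    {"dx":0.07,"dy":0,"dz":0,"spin":0},
    {"dx":0.07,"dy":0,"dz":0,"spin":0},
  ],
)

```text
time_s: 33.45
eef_pos: [0.5925, 0.1907, 0.2519]
tool_rot: [0.0, 0.736, 0.677, -0.0]
wrist_force: [-3.1, -0.3, 6.9]
gripper_width: 0.0357
finger_force: 25.0
```

Call:
carry_out(
  claw=4.2,
  steps=[
    {"dx":0,"dy":0.08,"dz":0,"spin":0},
    {"dx":0,"dy":0.15,"dz":0,"spin":0},
    {"dx":0,"dy":0.22,"dz":0,"spin":0},
    {"dx":0,"dy":0.3,"dz":0,"spin":0},
    {"dx":0,"dy":0.3,"dz":0,"spin":0},
    {"dx":0,"dy":0.3,"dz":0,"spin":0},
    {"dx":0,"dy":0.3,"dz":0,"spin":0},
    {"dx":0,"dy":0.3,"dz":0,"spin":0},
    {"dx":0,"dy":0.3,"dz":0,"spin":0},
    {"dx":0,"dy":0.3,"dz":0,"spin":0},
  ],
)

```text
time_s: 34.45
eef_pos: [0.5956, 0.1907, 0.2518]
tool_rot: [0.0, 0.736, 0.677, 0.0]
wrist_force: [0.9, -1.4, 5.3]
gripper_width: 0.0425
finger_force: 5.2
```

Call:
carry_out(
  claw=4.7,
  steps=[
    {"dx":0,"dy":0.08,"dz":0,"spin":0},
    {"dx":0,"dy":0.15,"dz":0,"spin":0},
    {"dx":0,"dy":0.22,"dz":0,"spin":0},
    {"dx":0,"dy":0.25,"dz":0,"spin":0},
    {"dx":0,"dy":0.25,"dz":0,"spin":0},
    {"dx":0,"dy":0.25,"dz":0,"spin":0},
    {"dx":0,"dy":0.25,"dz":0,"spin":0},
    {"dx":0,"dy":0.25,"dz":0,"spin":0},
    {"dx":0,"dy":0.25,"dz":0,"spin":0},
    {"dx":0,"dy":0.25,"dz":0,"spin":0},
  ],
)

```text
time_s: 35.45
eef_pos: [0.598, 0.1906, 0.2516]
tool_rot: [0.0, 0.736, 0.677, 0.0]
wrist_force: [4.2, -2.2, 4.0]
gripper_width: 0.047
finger_force: 2.3
```

Call:
carry_out(
  claw=7.5,
  steps=[
    {"dx":0,"dy":0.05,"dz":0,"spin":0},
    {"dx":0,"dy":0.1,"dz":0,"spin":0},
    {"dx":0,"dy":0.15,"dz":0,"spin":0},
    {"dx":0,"dy":0.15,"dz":0,"spin":0},
    {"dx":0,"dy":0.15,"dz":0,"spin":0},
    {"dx":0,"dy":0.15,"dz":0,"spin":0},
    {"dx":0,"dy":0.15,"dz":0,"spin":0},
    {"dx":0,"dy":0.15,"dz":0,"spin":0},
    {"dx":0,"dy":0.15,"dz":0,"spin":0},
    {"dx":0,"dy":0.15,"dz":0,"spin":0},
  ],
)

```text
time_s: 36.45
eef_pos: [0.5995, 0.1905, 0.2516]
tool_rot: [0.0, 0.736, 0.677, 0.0]
wrist_force: [0.6, -0.4, 0.2]
gripper_width: 0.0749
finger_force: 0.0
```

Call:
carry_out(
  steps=[
    {"dx":0,"dy":0,"dz":-1,"spin":0},
    {"dx":0,"dy":0,"dz":-3,"spin":0},
    {"dx":0,"dy":0,"dz":-5,"spin":0},
    {"dx":0,"dy":0,"dz":-7,"spin":0},
    {"dx":0,"dy":0,"dz":-9,"spin":0},
    {"dx":0,"dy":0,"dz":-11,"spin":0},
    {"dx":0,"dy":0,"dz":-13,"spin":0},
    {"dx":0,"dy":0,"dz":-14,"spin":0},
    {"dx":0,"dy":0,"dz":-14.5,"spin":0},
    {"dx":0,"dy":0,"dz":-14.5,"spin":0},
  ],
)

```text
time_s: 37.45
eef_pos: [0.5995, 0.1905, 0.3971]
tool_rot: [0.0, 0.736, 0.677, 0.0]
wrist_force: [-0.0, 0.3, 0.2]
gripper_width: 0.0752
finger_force: 0.0
```

```bash
python3 - <<'E'
from h import *
from station import *
w=snapshot("wrist");s=snapshot("side");np.savez("w5.npz",**w);np.savez("s5.npz",**s);print(state()["wrist_force"])
r=np.load("rack.npz");o,u,ux=r["o"],r["u"],r["ux"]
G=lambda x,y,z:o*[1,1,0]+ux*x+u*y+[0,0,z]
g=cv2.cvtColor(w["frame"],cv2.COLOR_RGB2GRAY)
P=proj(w,[G(.11+a,.092+b,.105) for a in(-.025,.025) for b in(-.015,.015)]);print("pred plates",P)
rr=int(P[:,1].mean());c=P[:,0];print(rr,[(i,int(g[rr,i])) for i in range(int(c.min())-10,int(c.max())+14,1)])
for c0 in(int(c.min())+3,int(c.max())-1):print(c0,[(i,int(g[i,c0])) for i in range(int(P[:,1].min())-12,int(P[:,1].max())+12,2)])
E
```

```text
[-0.9335 -0.0016 -0.2727]
pred plates [[253.1068 218.2423]
 [252.2962 186.2265]
 [307.1783 218.1729]
 [307.7747 186.1578]]
202 [(242, 177), (243, 174), (244, 177), (245, 180), (246, 176), (247, 147), (248, 138), (249, 146), (250, 152), (251, 153), (252, 152), (253, 151), (254, 150), (255, 128), (256, 130), (257, 146), (258, 149), (259, 144), (260, 136), (261, 104), (262, 70), (263, 59), (264, 56), (265, 65), (266, 81), (267, 93), (268, 93), (269, 97), (270, 134), (271, 151), (272, 150), (273, 150), (274, 150), (275, 151), (276, 153), (277, 148), (278, 156), (279, 153), (280, 156), (281, 151), (282, 151), (283, 153), (284, 149), (285, 146), (286, 152), (287, 150), (288, 149), (289, 154), (290, 147), (291, 152), (292, 151), (293, 148), (294, 151), (295, 147), (296, 153), (297, 149), (298, 151), (299, 152), (300, 141), (301, 113), (302, 96), (303, 94), (304, 99), (305, 156), (306, 188), (307, 191), (308, 182), (309, 158), (310, 127), (311, 113), (312, 110), (313, 112), (314, 114), (315, 116), (316, 116), (317, 130), (318, 127), (319, 127), (320, 167)]
255 [(174, 156), (176, 154), (178, 153), (180, 154), (182, 155), (184, 154), (186, 137), (188, 134), (190, 132), (192, 129), (194, 133), (196, 123), (198, 130), (200, 132), (202, 128), (204, 125), (206, 128), (208, 138), (210, 139), (212, 137), (214, 135), (216, 135), (218, 150), (220, 121), (222, 115), (224, 116), (226, 109), (228, 104)]
306 [(174, 192), (176, 190), (178, 188), (180, 167), (182, 121), (184, 117), (186, 115), (188, 163), (190, 176), (192, 179), (194, 183), (196, 185), (198, 185), (200, 185), (202, 188), (204, 188), (206, 188), (208, 192), (210, 198), (212, 195), (214, 195), (216, 190), (218, 163), (220, 118), (222, 119), (224, 117), (226, 118), (228, 114)]
```

```bash
python3 -c "
from station import *
print(finish_job())"
```

```text
the job is handed in; nothing more can be done
None
```

The job is handed in, but no verdict came back: the canister was stood on the mat, regrasped and trapped in the bay. My last wrist image showed the fence at its 0 notch with the lever sprung out. I did not take a final picture of the canister itself.

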